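# Refit the sprung access panel in a bench instrument

## Task

Put the white access panel back into the hatch opening on top of the white bench instrument. The panel is longer than the opening: tilt it, tuck one edge under the orange-striped lip and push the sprung rail back, lower the other edge past the opposite lip, then let the panel return so that it lies flat on both ledges under both lips, and let go. Be gentle with the instrument, do not shift the other things on the bench, and do not force the parts.

Things in the scene. Friction and masses are not known exactly. Their poses are not given: they have to be found in the camera images.
- instrument: White bench instrument, fixed to the bench, 330 (x) x 200 mm, 96 mm high over the lips. Origin: centre of its underside; z up; -x towards the orange-striped (sprung) lip. A grey hatch frame in its top holds lips, ledges, rail and stop; the frame is bolted up to 16 mm either way along x from centred, differently each time, not shown by any pose. The points below are for a centred frame.
- opening (a point): Nominal centre of the hatch opening, level with the top of the lips (96 mm above the bench). The opening is 154 mm long (x) by 118 mm wide (y), between two 4 mm thick lips across its ends and two upright cheeks along its sides. Axes as the instrument's.
- sprung_lip (a point): Nominal middle of the lower edge of the orange-striped lip, 77 mm to -x of the opening's centre, 92 mm above the bench: 14 mm clear over the ledge. The panel's first edge goes under here.
- rail_face (a point): Nominal middle of the sprung rail's face at rest, 5 mm to -x beyond the striped lip's edge. The 112 mm wide upright rail gives 14 mm towards -x, with 4 N at first and 9 N at the end, then meets a hard end. The panel can pass the fixed lip only with the rail within 2 to 3 mm of that end. Let go, the rail slides the panel back against the fixed stop.
- fixed_lip (a point): Nominal middle of the lower edge of the plain lip, 77 mm to +x of the opening's centre, 92 mm above the bench. Under it, 8 mm farther to +x, a hard stop; a fitted panel touches this stop and lies 8 mm under each lip.
- ledge_level (a point): Nominal centre of the fitted panel's underside, level with the tops of both ledges (78 mm above the bench). The ledges lie across the two ends under the lips and reach into the opening 52 mm from the striped lip and 24 mm from the plain lip; between them the cavity is open 48 mm deeper.
- panel: White rigid access panel, loose, 170 mm (x) x 110 mm (y) x 5 mm, about 0.18 kg, lying on the bench with its handle up. Origin: centre of its underside; z up out of the handle side. The same either way round. Its blue bar handle stands at the centre of the top: 12 mm thick (x), 50 mm long (y), from 5 to 33 mm above the origin. Fitted, its underside lies on the ledges.
- screwdriver: Screwdriver, 160 mm, lying near the panel; leave alone. Origin below its middle.
- screwdish: White dish, 60 mm across, 18 mm high, near the panel; leave alone. Origin: centre of underside.
- tuberack: Blue tube rack with capped tubes, 70 x 130 mm, 82 mm high; leave alone. Origin: centre of underside.
- tipbox: Clear box with a blue lid, 87 x 122 mm, 62 mm high; leave alone. Origin: centre of underside.
- mouse: Blue computer mouse, 100 x 60 mm, 30 mm high; leave alone. Origin: centre of underside.
- washbottle: Bottle with a red cap, 60 mm across, 150 mm high; leave alone. Origin: centre of underside.
- pipette: White and grey pipette lying down, about 240 mm long, 24 mm high; leave alone. Origin below its middle.
There are look-alikes about, which are no part of the job. What is shaped like the panel but purple is not meant.

How it is judged:
At the end, for the whole second after the job is handed in: The panel rests flat (within 0.03 rad) on the ledges, its underside 75 to 81 mm above the bench, square to the instrument within 0.06 rad, its origin within 19 mm along x (frame setting included) and 8 mm along y of the instrument's centre, at rest and released (z of panel in the frame of instrument between 0.075 and 0.081 m and angle between panel's own z axis and vertical below 0.03 rad and x of panel in the frame of instrument between -0.019 and 0.019 m and y of panel in the frame of instrument between -0.008 and 0.008 m and angle between the x axis of panel and the x axis of instrument, either way round below 0.06 rad and contact force between the fingers and panel below 0.1 N and linear speed of panel below 0.01 m/s and angular speed of panel below 0.05 rad/s); the robot touches nothing.
It fails at once if the panel is pressed against the instrument with more than 25 N (contact force between panel and instrument above 25 N).
It fails at once if the robot presses on the instrument itself with more than 15 N (contact force between the arm and instrument above 15 N).
It fails at once if another thing on the bench is shifted by more than 30 mm (distance of any of screwdriver, screwdish, tuberack, tipbox, mouse, washbottle, pipette from where it was at the start of the episode above 0.03 m).
It also fails if it takes over 69 s, if anything falls off the work surface, if the arm or the gripper's body presses on something with over 40 N, if the wrist force passes 120 N, or if a joint passes its speed limit or range.

## Robot

A 6-joint arm with a two-finger parallel gripper is mounted at the origin on the work surface. World frame = base frame: x ahead of the robot, y to its left, z up, the work surface at z = 0. Lengths are in m, angles in rad, forces in N, time in s.
With the tool pointing down it reaches from about 0.35 to 0.975 m from the base axis. Payload 7.1 kg.
Tool frame: the origin (TCP) lies between the finger pads; the fingertips stand 25 mm ahead of it and the grasp point (between the pads) lies 6 mm ahead of it; z points along the fingers, y is the line along which they close (so a half turn about z gives the same grasp; the last joint's range is limited). The gripper opens to 88 mm and grips with 3 to 60 N. Pads are 20 mm wide; open, the fingers measure 115 mm over their backs; the gripper's body (75 mm by 178 mm) begins 61 mm behind the grasp point.
Start: joints at [1.116, 0.423, 1.63, -0, 1.089, -0.019], TCP at [0.264, 0.567, 0.212] pointing down, gripper open.
Joint ranges: [-3, 3], [-0.9, 2.11], [0.09, 2.58], [-1.31, 4.45], [0.11, 2.69], [-2.54, 2.54]. Speed limits (rad/s): [2.39, 2.39, 3.01, 3.14, 3.14, 3.14].

## Interface

Orientations are given as a unit quaternion [w, x, y, z].
In Python, from cell import get_obs, grab_frame, camera_model, finish_job gives the robot as it stands.
- The arm moves only by the tool drive_tool, never from a script. Its arguments are lists of equal length, an entry for each row: "travel": the shift along the world's x, y, z in m, a list of three; "angular": the turn, a rotation vector about the world's x, y, z in degrees, a list of three. In form: {"travel": [[tx, ty, tz], ...], "angular": [[rx, ry, rz], ...]}. A call has 1 to 20 rows; each row shifts and turns the commanded pose from where the row before left it; what a row does not reach is not made up. A row lasts 1/12 s, in which the tool goes at most 41.7 mm and 7.16 degrees, less where a joint would pass 70% of its speed; a pose out of reach is approached as far as the arm can. A call is refused whole if a number of a shift passes 0.0417 or a number of a turn 7.16, either way. A call with a gripper value outside its range is refused whole. "grip" is the closure, from 0 (fully open) to 1 (shut), set as the call begins (left out, the last holds). The fingers move at their own pace and stop on an object; "force" is the grip in N (left out, the last holds). Time passes only in rows, so rows that do not move let the fingers close. It gives the time, the measured TCP pose, the force, the opening and the grip force at its end, in the units of the state.
- get_obs(): the state, without advancing time (a new reading comes with each control period).
- grab_frame(name): name is "scene" or "top"; returns (picture, depth): 400x640x3 uint8, red, green, blue; 400x640 float32, m along the optical axis (not along the pixel's ray), 0 where there is no reading.
- camera_model(name): a dict with "fov_y" (degrees; the focal length in pixels is half the picture's height over the tangent of half this angle, whatever the lens; pixels are square), "cx", "cy" (the principal point, pixels), "eye" and "attitude" of the camera in the world. Camera axes: x right, y down, z forward; pixel columns grow to the right and rows downward; lengths in m; the calibration is good to about 2 mm. A picture is of the moment at which its call begins. camera_model takes no time and is no camera call.
- finish_job(): hands the job in; it is judged then, once.
The state is a dict: "t": time; "joint_positions": joint angles; "joint_velocities": joint speeds; "effort": joint torques, N m; "tcp_pos": TCP position; "ee_rot": TCP orientation; "contact_force": force on the tool from outside, world axes, zero at the start; "moment": the same for the moment, N m; "gripper_width": finger opening in m; "grasp_force": force on a finger pad.
Only numpy, scipy, OpenCV 4.12 (cv2) and the standard library are available. Lean on these libraries where they do the work, as an engineer would, in place of code of your own. Each camera call takes 0.05 s, during which the arm holds its last target. There are 200 camera calls.

## Working session

There is one attempt and no reset: what is moved stays moved. The work goes in short steps, Python scripts to look and compute and a tool call to move; the robot and the scene stay as the last step left them, time stands still between calls to the robot, and variables do not carry over. Pictures are saved under pics/ and viewed, at most 10 in all, crops included, and the job is handed in when it is done.

Besides the shell and the picture viewer there is one more tool, called after "Request:" in YAML: its name, and indented under it one key for each argument. drive_tool: Moves the arm, as the interface text tells. Its arguments: {"type":"object","properties":{"travel":{"type":"array"},"angular":{"type":"array"},"grip":{"type":"number"},"force":{"type":"number"}},"required":["travel","angular"]}

```bash
mkdir -p pics; cat > h.py <<'E'
import numpy as np, cv2
from cell import get_obs, grab_frame, camera_model, finish_job
from scipy.spatial.transform import Rotation as R
def cam(n):
    m=camera_model(n); f=200/np.tan(np.radians(m['fov_y'])/2)
    a=np.array(m['attitude'],float)
    Rm=a if a.shape==(3,3) else R.from_quat(a[[1,2,3,0]]).as_matrix()
    return m,f,Rm,np.array(m['eye'])
def pts(n,d):
    m,f,Rm,e=cam(n); v,u=np.mgrid[0:400,0:640]
    c=np.stack([(u-m['cx'])/f*d,(v-m['cy'])/f*d,d],-1)
    return c@Rm.T+e
def ray(n,u,v,z):
    m,f,Rm,e=cam(n); r=Rm@np.array([(u-m['cx'])/f,(v-m['cy'])/f,1]); return e+r*(z-e[2])/r[2]
E
python3 - <<'E'
from h import *
for n in('top','scene'):
    p,d=grab_frame(n); cv2.imwrite(f'pics/{n}0.png',p[...,::-1]); np.savez(f'{n}0.npz',p=p,d=d); print(n,camera_model(n))
print(get_obs())
E
```

```text
top {'fov_y': 44.49574017026371, 'cx': 323.2285325862159, 'cy': 199.0648778991074, 'eye': array([ 0.34723032, -0.12788079,  1.57031293]), 'attitude': array([-0.04823747,  0.70718244, -0.70426899,  0.03963999])}
scene {'fov_y': 57.07106527516971, 'cx': 318.50856448408933, 'cy': 200.730666366462, 'eye': array([ 1.43504749, -0.53581434,  0.79910431]), 'attitude': array([-0.38578337,  0.74969288,  0.47360234, -0.25462247])}
{'t': 0.1, 'joint_positions': array([ 1.11598811e+00,  4.23759839e-01,  1.63063702e+00, -3.93266052e-05,
        1.08862404e+00, -1.89857049e-02]), 'joint_velocities': array([-0.00057267, -0.00143748, -0.00156962,  0.0007027 , -0.00251101,
        0.00042308]), 'effort': array([ 5.48487242e-04, -5.45619285e+01, -2.74325967e+01,  6.46663830e-02,
        1.88059837e-02, -4.24766790e-05]), 'tcp_pos': array([0.26358739, 0.56609825, 0.21087311]), 'ee_rot': array([-1.50667307e-04,  2.16181779e-01,  9.76352871e-01, -6.98266208e-04]), 'contact_force': array([-0.55689183,  0.48784876, -0.08202884]), 'moment': array([ 0.0283493 ,  0.02350547, -0.01035046]), 'grasp_force': 0.0, 'gripper_width': 0.08768842540931915}
```

View pics/top0.png

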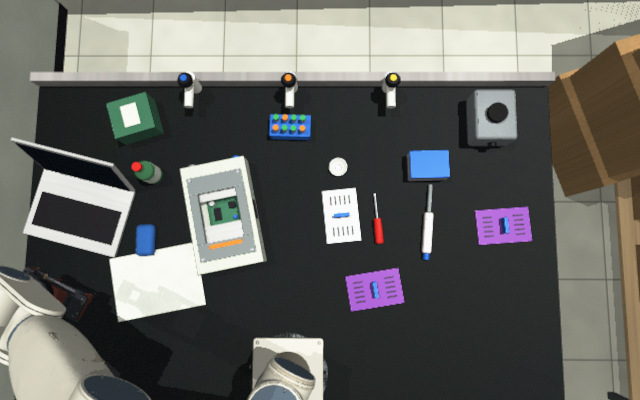

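View pics/scene0.png

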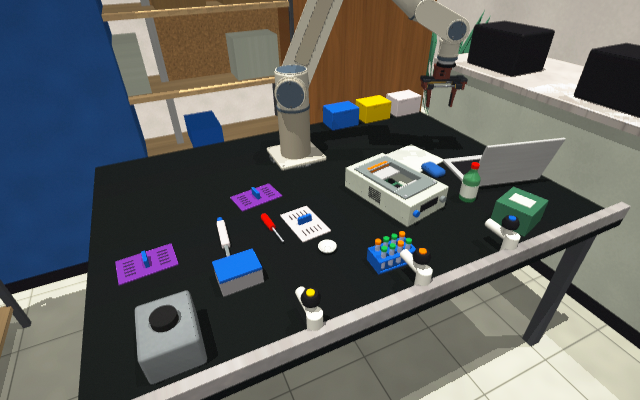

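Candidates for the panel: white panel with blue handle at top (341,216); purple plates at (375,290) and (503,225); white paper at (157,282). I choose (341,216), which is white and has a blue bar handle. Next I measure it and check the choice in a crop.

```bash
python3 - <<'E'
from h import *
z=np.load('top0.npz');p,d=z['p'],z['d'];P=pts('top',d);hsv=cv2.cvtColor(p,cv2.COLOR_RGB2HSV)
H,S,V=[hsv[...,i].astype(int) for i in range(3)]
def comp(mask,u,v):
    n,l=cv2.connectedComponents(mask.astype(np.uint8)); return l==l[v,u]
def rect(n,m,zz):
    c=max(cv2.findContours(m.astype(np.uint8),0,cv2.CHAIN_APPROX_NONE)[0],key=cv2.contourArea)[:,0]
    w=np.array([ray('top',u,v,zz)[:2] for u,v in c],np.float32)
    r=cv2.minAreaRect(w); print(n,'z med',np.median(P[m][:,2]),'rect',r,m.sum())
win=np.zeros(d.shape,bool);win[180:250,315:368]=1
pm=comp(win&(V>120)&(S<80),330,205); rect('panel',cv2.morphologyEx(pm.astype(np.uint8),cv2.MORPH_CLOSE,np.ones((9,9)))>0,.005)
hm=win&(H>100)&(H<125)&(S>120); rect('handle',hm,.033)
win[:]=0;win[150:280,175:270]=1
im=win&(P[...,2]>.085)&(P[...,2]<.11); rect('instr',im,.095)
om=win&(H>5)&(H<22)&(S>120)&(P[...,2]>.085); rect('orange',om,.096)
print('orange mean',P[om].mean(0))
wl=win&(V>185)&(S<40)&(P[...,2]>.09)
print('z hist',np.histogram(P[win][:,2],bins=np.arange(0,.12,.008)))
a=cv2.resize(p[145:285,165:275,::-1],None,fx=4,fy=4,interpolation=cv2.INTER_CUBIC)
b=cv2.resize(p[145:285,310:390,::-1],None,fx=4,fy=4,interpolation=cv2.INTER_CUBIC)
cv2.imwrite('pics/c.png',np.hstack([a,b]))
E
```

```text
panel z med 0.0063182972018202 rect ((0.491230845451355, -0.16537849605083466), (0.17219887673854828, 0.11256058514118195), 5.949533939361572) 1876
handle z med 0.03398566278698656 rect ((0.48942089080810547, -0.16494537889957428), (0.010836356319487095, 0.045325927436351776), 6.579214096069336) 54
instr z med 0.09409869163998508 rect ((0.4838073253631592, 0.2007109820842743), (0.3286653757095337, 0.20028787851333618), 11.873459815979004) 4956
orange z med 0.09785348428015728 rect ((0.39501112699508667, 0.18534208834171295), (0.010952623561024666, 0.09890832006931305), 12.018509864807129) 123
orange mean [0.39505041 0.18478831 0.09797603]
z hist (array([2846,  170,   39,  278,  521,  145,   98,   70,   71,  630, 1339,
       2390, 1780,   54]), array([0.   , 0.008, 0.016, 0.024, 0.032, 0.04 , 0.048, 0.056, 0.064,
       0.072, 0.08 , 0.088, 0.096, 0.104, 0.112]))
```

View pics/c.png

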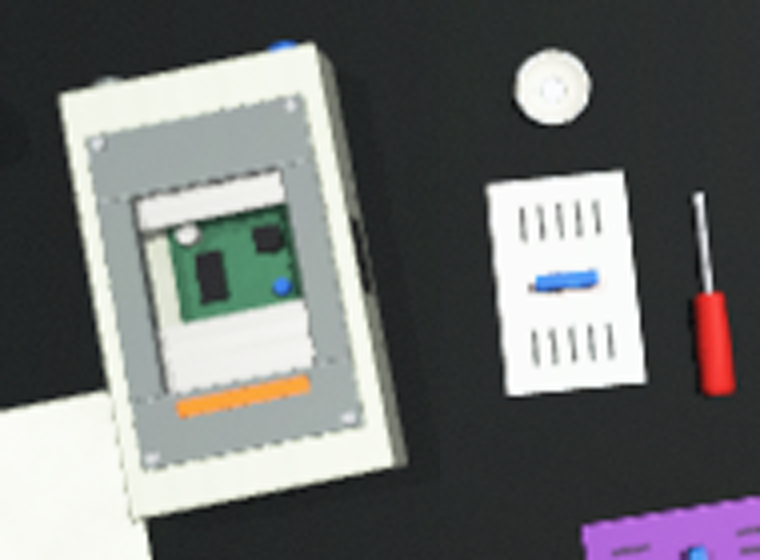

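The crop shows the white panel with its blue bar handle (full-frame pixel ~(341,216)), and the instrument with its hatch. The orange stripe is toward the robot. Next I find the lip edges along the instrument axis.

```bash
python3 - <<'E'
from h import *
z=np.load('top0.npz');p,d=z['p'],z['d']
zs=np.load('scene0.npz')
c=np.array([.4838,.2007]);t=np.radians(11.9);ex=np.array([np.cos(t),np.sin(t)]);ey=np.array([-ex[1],ex[0]])
def prof(n,p,zz,X,Y):
    m,f,Rm,e=cam(n)
    w=c+X[...,None]*ex+Y[...,None]*ey; w=np.concatenate([w,np.full(X.shape+(1,),zz)],-1)
    q=(w-e)@Rm; u=q[...,0]/q[...,2]*f+m['cx'];v=q[...,1]/q[...,2]*f+m['cy']
    return cv2.remap(p,u.astype(np.float32),v.astype(np.float32),cv2.INTER_LINEAR).astype(float)
for n,q in(('top',p),('scene',zs['p'])):
  for zz in(.096,.092):
    for lab,x0 in(('striped',-.115),('fixed',.05)):
        xs=np.arange(x0,x0+.06,.002);X,Y=np.meshgrid(xs,np.linspace(-.03,.03,25),indexing='ij')
        a=prof(n,q,zz,X,Y).mean(1); print(n,zz,lab);print(' '.join(f'{x*1000:.0f}:{r:.0f}/{b:.0f}' for x,(r,g,b) in zip(xs,a)))
for zz in(.096,):
    ys=np.arange(-.075,.076,.002);X,Y=np.meshgrid(np.linspace(-.06,-.03,15),ys,indexing='ij')
    a=prof('top',p,zz,X,Y).mean(0).mean(1);print(' '.join(f'{y*1000:.0f}:{r:.0f}' for y,r in zip(ys,a)))
E
```

```text
top 0.096 striped
-115:164/170 -113:163/170 -111:163/170 -109:163/170 -107:163/170 -105:163/169 -103:163/169 -101:163/169 -99:173/160 -97:203/133 -95:234/97 -93:246/69 -91:250/61 -89:250/61 -87:247/69 -85:233/100 -83:204/138 -81:179/165 -79:183/186 -77:209/209 -75:229/227 -73:237/235 -71:240/237 -69:240/237 -67:240/238 -65:240/238 -63:240/238 -61:241/238 -59:240/238 -57:240/237
top 0.096 fixed
50:182/179 52:222/219 54:236/233 56:238/235 58:238/235 60:238/235 62:238/235 64:239/236 66:239/236 68:235/232 70:223/220 72:192/188 74:150/148 76:131/133 78:142/147 80:156/163 82:162/169 84:161/168 86:161/168 88:161/168 90:161/168 92:161/168 94:161/168 96:161/168 98:161/167 100:161/167 102:161/167 104:160/167 106:161/167 108:160/167
top 0.092 striped
-115:163/170 -113:163/170 -111:163/170 -109:163/170 -107:163/170 -105:163/169 -103:163/169 -101:163/169 -99:170/162 -97:198/138 -95:231/103 -93:245/72 -91:250/61 -89:250/61 -87:248/66 -85:236/94 -83:209/133 -81:181/161 -79:180/182 -77:205/205 -75:227/225 -73:237/234 -71:240/237 -69:240/237 -67:240/238 -65:240/238 -63:240/238 -61:241/238 -59:240/238
[... 1676 characters left out ...]
171 86:165/170 88:165/170 90:165/170 92:165/170 94:165/170 96:165/170 98:165/170 100:165/170 102:165/170 104:165/170 106:165/170 108:165/170
-75:170 -73:170 -71:170 -69:169 -67:169 -65:169 -63:169 -61:169 -59:167 -57:167 -55:193 -53:225 -51:237 -49:240 -47:240 -45:240 -43:240 -41:240 -39:239 -37:239 -35:239 -33:240 -31:239 -29:240 -27:239 -25:239 -23:238 -21:238 -19:238 -17:239 -15:239 -13:239 -11:238 -9:238 -7:238 -5:238 -3:238 -1:238 1:238 3:238 5:237 7:237 9:237 11:237 13:237 15:237 17:237 19:237 21:236 23:236 25:236 27:236 29:237 31:237 33:236 35:236 37:236 39:236 41:236 43:236 45:236 47:236 49:235 51:229 53:220 55:197 57:153 59:116 61:122 63:148 65:162 67:166 69:166 71:166 73:166 75:166
```

```bash
python3 - <<'E'
from h import *
z=np.load('top0.npz');p,d=z['p'],z['d'];zs=np.load('scene0.npz');P=pts('top',d)
c=np.array([.4838,.2007]);t=np.radians(11.9);ex=np.array([np.cos(t),np.sin(t)]);ey=np.array([-ex[1],ex[0]])
def uv(n,X,Y,zz):
    m,f,Rm,e=cam(n);w=c+X[...,None]*ex+Y[...,None]*ey; w=np.concatenate([w,np.full(X.shape+(1,),zz)],-1)
    q=(w-e)@Rm; return [(q[...,i]/q[...,2]*f+k).astype(np.float32) for i,k in((0,m['cx']),(1,m['cy']))]
def show(n,q,lab,X,Y,zz,ax,s):
    a=cv2.remap(q,*uv(n,X,Y,zz),cv2.INTER_LINEAR).astype(float).mean(ax).mean(1)
    print(n,lab,' '.join(f'{x*1000:.0f}:{r:.0f}' for x,r in zip(s,a)))
Z=P[...,2].astype(np.float32)
for n,q in(('top',p),('scene',zs['p'])):
  for s0 in(-.112,.062,.09):
    s=np.arange(s0,s0+.024,.002)
    for lab,xx in(('y@x-40',(-.055,-.03)),('y@x100',(.09,.12))):
        X,Y=np.meshgrid(np.linspace(*xx,15),s,indexing='ij'); show(n,q,lab,X,Y,.092,0,s)
  for s0 in(-.176,.154):
    s=np.arange(s0,s0+.024,.002);X,Y=np.meshgrid(s,np.linspace(-.05,.05,25),indexing='ij'); show(n,q,'x',X,Y,.092,1,s)
# heights
for nm,x,y in(('case',0,.085),('case2',0,-.085),('case3',.14,0),('frame',.1,.0),('lip',-.09,.04),('ledge',-.05,0),('ledge+',.065,0)):
    u,v=uv('top',np.array(x+0.),np.array(y+0.),.092);print(nm,Z[int(v)-1:int(v)+2,int(u)-1:int(u)+2].mean())
# yaw from frame fit: cheek edge per x
for x in(-.06,-.05,-.04,-.03):
    s=np.arange(-.064,-.044,.0005);X,Y=np.meshgrid(np.array([x]),s,indexing='ij')
    a=cv2.remap(p,*uv('top',X,Y,.096),cv2.INTER_LINEAR).astype(float).mean((0,2));print(x,s[np.argmin(abs(a-203))])
E
```

```text
top y@x-40 -112:39 -110:57 -108:89 -106:105 -104:111 -102:114 -100:145 -98:200 -96:234 -94:244 -92:245 -90:245 -88:244
top y@x100 -112:38 -110:56 -108:89 -106:109 -104:117 -102:120 -100:146 -98:200 -96:232 -94:241 -92:243 -90:243 -88:242
top y@x-40 62:122 64:147 66:162 68:166 70:166 72:166 74:166 76:166 78:166 80:165 82:165 84:165
top y@x100 62:165 64:164 66:164 68:164 70:164 72:163 74:162 76:164 78:166 80:168 82:167 84:167
top y@x-40 90:229 92:240 94:243 96:243 98:239 100:209 102:148 104:82 106:42 108:37 110:37 112:37
top y@x100 90:226 92:237 94:241 96:241 98:238 100:210 102:150 104:84 106:42 108:36 110:36 112:37
top x -176:34 -174:35 -172:34 -170:33 -168:32 -166:62 -164:139 -162:208 -160:236 -158:243 -156:244 -154:244
top x 154:242 156:242 158:242 160:242 162:242 164:229 166:192 168:126 170:61 172:39 174:38 176:38
scene y@x-40 -112:152 -110:159 -108:172 -106:192 -104:214 -102:232 -100:242 -98:245 -96:244 -94:237 -92:221 -90:190 -88:152
scene y@x100 -112:149 -110:155 -108:167 -106:187 -104:211 -102:232 -100:242 -98:244 -96:244 -94:240 -92:232 -90:213 -88:183
scene y@x-40 62:115 64:128 66:143 68:157 70:165 72:169 74:170 76:170 78:171 80:172 82:175 84:181
scene y@x100 62:170 64:171 66:171 68:171 70:170 72:170 74:169 76:169 78:170 80:173 82:178 84:183
scene y@x-40 90:218 92:231 94:242 96:248 98:250 100:251 102:251 104:252 106:252 108:252 110:251 112:251
scene y@x100 90:186 92:170 94:138 96:96 98:59 100:38 102:31 104:32 106:35 108:39 110:43 112:46
scene x -176:29 -174:29 -172:29 -170:29 -168:29 -166:30 -164:30 -162:35 -160:50 -158:80 -156:123 -154:168
scene x 154:246 156:246 158:246 160:246 162:246 164:246 166:246 168:245 170:238 172:218 174:188 176:159
case 0.094638854
case2 0.09191418
case3 0.088706195
frame 0.09649358
lip 0.09654501
ledge 0.079905905
ledge+ 0.07978712
-0.06 -0.05499999999999999
-0.05 -0.05399999999999999
-0.04 -0.055999999999999994
-0.03 -0.05349999999999999
```

Request:
drive_tool:
  travel:
    - [0.0113,-0.0365,0]
    - [0.0113,-0.0365,0]
    - [0.0113,-0.0365,0]
    - [0.0113,-0.0365,0]
    - [0.0113,-0.0365,0]
    - [0.0113,-0.0365,0]
    - [0.0113,-0.0365,0]
    - [0.0113,-0.0365,0]
    - [0.0113,-0.0365,0]
    - [0.0113,-0.0365,0]
    - [0.0113,-0.0365,0]
    - [0.0113,-0.0365,0]
    - [0.0113,-0.0365,0]
    - [0.0113,-0.0365,0]
    - [0.0113,-0.0365,0]
    - [0.0113,-0.0365,0]
    - [0.0113,-0.0365,0]
    - [0.0113,-0.0365,0]
    - [0.0113,-0.0365,0]
    - [0.0113,-0.0365,0]
  angular:
    - [0,0,-2.95]
    - [0,0,-2.95]
    - [0,0,-2.95]
    - [0,0,-2.95]
    - [0,0,-2.95]
    - [0,0,-2.95]
    - [0,0,-2.95]
    - [0,0,-2.95]
    - [0,0,-2.95]
    - [0,0,-2.95]
    - [0,0,-2.95]
    - [0,0,-2.95]
    - [0,0,-2.95]
    - [0,0,-2.95]
    - [0,0,-2.95]
    - [0,0,-2.95]
    - [0,0,-2.95]
    - [0,0,-2.95]
    - [0,0,-2.95]
    - [0,0,-2.95]
  grip: 0.3

```text
t: 1.77
tcp_pos: [0.4897, -0.1654, 0.2114]
ee_rot: [-0.0, 0.67, 0.742, -0.0]
contact_force: [0.6, 0.7, 0.5]
gripper_width: 0.0615
grasp_force: 0.0
```

Request:
drive_tool:
  travel:
    - [0.0004,0.0002,-0.03]
    - [0.0004,0.0002,-0.03]
    - [0,0,-0.03]
    - [0,0,-0.03]
    - [0,0,-0.025]
    - [0,0,-0.015]
    - [0,0,-0.01]
    - [0,0,-0.007]
    - [0,0,0]
    - [0,0,0]
  angular:
    - [0,0,0]
    - [0,0,0]
    - [0,0,0]
    - [0,0,0]
    - [0,0,0]
    - [0,0,0]
    - [0,0,0]
    - [0,0,0]
    - [0,0,0]
    - [0,0,0]

```text
t: 2.6
tcp_pos: [0.4909, -0.1631, 0.0349]
ee_rot: [0.0, 0.669, 0.743, 0.0]
contact_force: [0.4, -0.3, 0.6]
gripper_width: 0.0615
grasp_force: 0.0
```

Request:
drive_tool:
  travel:
    - [0,0,0]
    - [0,0,0]
    - [0,0,0]
    - [0,0,0]
    - [0,0,0]
    - [0,0,0]
    - [0,0,0]
    - [0,0,0]
  angular:
    - [0,0,0]
    - [0,0,0]
    - [0,0,0]
    - [0,0,0]
    - [0,0,0]
    - [0,0,0]
    - [0,0,0]
    - [0,0,0]
  grip: 1
  force: 50

```text
t: 3.27
tcp_pos: [0.4906, -0.163, 0.0346]
ee_rot: [0.0, 0.669, 0.743, 0.0]
contact_force: [-1.0, -0.1, -0.2]
gripper_width: 0.0119
grasp_force: 0.0
```

Request:
drive_tool:
  travel:
    - [0,0,0]
    - [0,0,0]
    - [0,0,0]
    - [0,0,0.005]
    - [0,0,0.01]
    - [0,0,0.02]
    - [0,0,0.03]
    - [0,0,0.03]
    - [0,0,0.03]
    - [0,0,0]
    - [0,0,0]
  angular:
    - [0,0,0]
    - [0,0,0]
    - [0,0,0]
    - [0,0,0]
    - [0,0,0]
    - [0,0,0]
    - [0,0,0]
    - [0,0,0]
    - [0,0,0]
    - [0,0,0]
    - [0,0,0]

```text
t: 4.18
tcp_pos: [0.4919, -0.1635, 0.1621]
ee_rot: [0.002, 0.669, 0.743, 0.001]
contact_force: [-0.0, 0.4, -0.5]
gripper_width: 0.0001
grasp_force: 0.0
```

```bash
python3 - <<'E'
from h import *
for n in('top','scene'):
    p,d=grab_frame(n); np.savez(f'{n}1.npz',p=p,d=d)
    cv2.imwrite(f'pics/{n}1.png',cv2.resize(p[130:280,280:420,::-1] if n=='top' else p[100:260,220:400,::-1],None,fx=4 if n=='top' else 3,fy=4 if n=='top' else 3))
print(get_obs()['tcp_pos'],get_obs()['contact_force'],get_obs()['grasp_force'])
E
```

```text
[ 0.49012774 -0.16285757  0.15952303] [-0.68821342 -0.54750938 -0.32329238] 0.0
```

View pics/scene1.png

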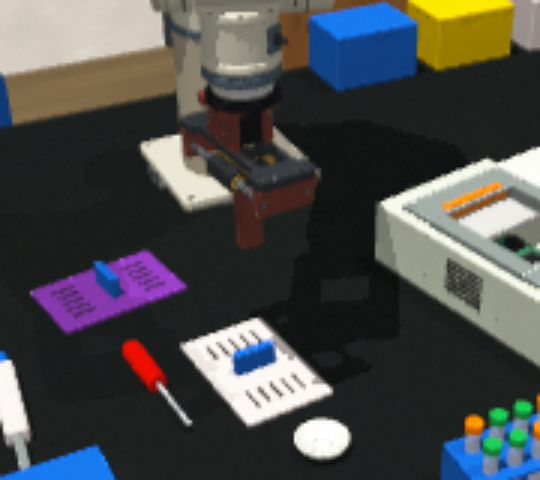

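View pics/top1.png

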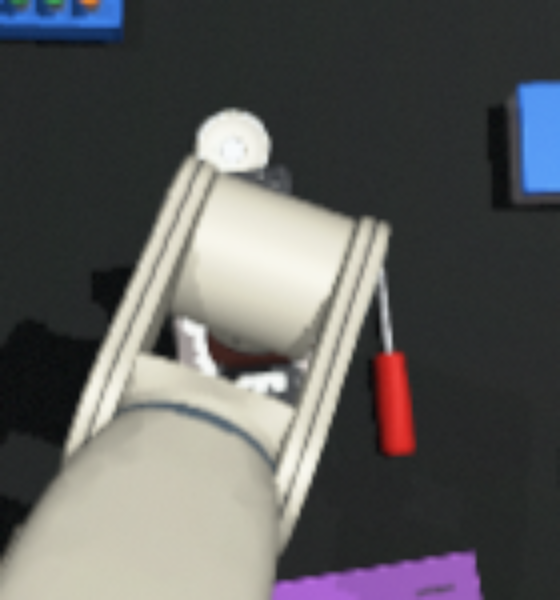

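The scene crop shows the gripper empty and raised, its tips at about (303,181) full-frame, with the panel still lying at about (305,223). The lift may have begun before the fingers had closed. In the top view the wrist hides the panel. I check whether the panel moved and how high the fingers are.

```bash
python3 - <<'E'
from h import *
m,f,Rm,e=cam('scene')
def pr(w): q=Rm.T@(np.array(w)-e); return (q[:2]/q[2]*f+[m['cx'],m['cy']]).round(1)
o=get_obs();print(o['t'],o['tcp_pos'],o['gripper_width'])
print('tip',pr(o['tcp_pos']-[0,0,.025]),'handle exp',pr([.4905,-.165,.033]))
for k in(0,1):
    z=np.load(f'scene{k}.npz');p,d=z['p'],z['d'];hsv=cv2.cvtColor(p,cv2.COLOR_RGB2HSV).astype(int);P=pts('scene',d)
    win=np.zeros(d.shape,bool);win[195:250,270:340]=1
    w=win&(hsv[...,0]>100)&(hsv[...,0]<125)&(hsv[...,1]>110); v,u=np.nonzero(w)
    print(k,'handle px',u.mean(),v.mean(),len(u),'pts',P[w].mean(0),P[w].max(0))
    w=win&(hsv[...,2]>120)&(hsv[...,1]<70)
    c=max(cv2.findContours(w.astype(np.uint8),0,1)[0],key=cv2.contourArea)[:,0]
    print(cv2.minAreaRect(np.array([ray('scene',*q,.005)[:2] for q in c],np.float32)))
E
```

```text
4.2833 [ 0.49012774 -0.16285757  0.15952303] 0.00045903808803579593
tip [303.5 190. ] handle exp [304.1 214.8]
0 handle px 304.1869158878505 218.6355140186916 107 pts [ 0.49695758 -0.16792344  0.02186892] [ 0.50366165 -0.14152134  0.03502844]
((0.49489858746528625, -0.1681126356124878), (0.17525999248027802, 0.11223968863487244), 6.11713981628418)
1 handle px 304.1869158878505 218.6355140186916 107 pts [ 0.50559462 -0.17109251  0.02908662] [ 1.43504749 -0.14187607  0.79910431]
((0.49487870931625366, -0.1678251177072525), (0.17509500682353973, 0.11195706576108932), 6.011536598205566)
```

Request:
drive_tool:
  travel:
    - [0,0,0]
    - [0,0,0]
    - [0.001,-0.0015,0]
    - [0.001,-0.0015,0]
    - [0,0,0]
    - [0,0,0]
    - [0,0,0]
    - [0,0,0]
    - [0,0,-0.03]
    - [0,0,-0.03]
    - [0,0,-0.03]
    - [0,0,-0.02]
    - [0,0,-0.01]
    - [0,0,-0.007]
    - [0,0,0]
    - [0,0,0]
  angular:
    - [0,0,0]
    - [0,0,0]
    - [0,0,0]
    - [0,0,0]
    - [0,0,0]
    - [0,0,0]
    - [0,0,0]
    - [0,0,0]
    - [0,0,0]
    - [0,0,0]
    - [0,0,0]
    - [0,0,0]
    - [0,0,0]
    - [0,0,0]
    - [0,0,0]
    - [0,0,0]
  grip: 0.5

```text
t: 5.62
tcp_pos: [0.4932, -0.1662, 0.0332]
ee_rot: [0.0, 0.669, 0.743, 0.0]
contact_force: [0.3, -0.5, 0.5]
gripper_width: 0.0437
grasp_force: 0.0
```

Request:
drive_tool:
  travel:
    - [0,0,0]
    - [0,0,0]
    - [0,0,0]
    - [0,0,0]
    - [0,0,0]
    - [0,0,0]
    - [0,0,0]
    - [0,0,0]
    - [0,0,0]
    - [0,0,0]
    - [0,0,0]
    - [0,0,0]
    - [0,0,0]
    - [0,0,0]
  angular:
    - [0,0,0]
    - [0,0,0]
    - [0,0,0]
    - [0,0,0]
    - [0,0,0]
    - [0,0,0]
    - [0,0,0]
    - [0,0,0]
    - [0,0,0]
    - [0,0,0]
    - [0,0,0]
    - [0,0,0]
    - [0,0,0]
    - [0,0,0]
  grip: 1
  force: 50

```text
t: 6.78
tcp_pos: [0.4926, -0.166, 0.0326]
ee_rot: [-0.0, 0.669, 0.743, -0.0]
contact_force: [0.1, 0.0, 1.2]
gripper_width: 0.0006
grasp_force: 0.0
```

```bash
python3 - <<'E'
from h import *
p,d=grab_frame('scene'); np.savez('scene2.npz',p=p,d=d)
cv2.imwrite('pics/s2.png',cv2.resize(p[130:260,230:390,::-1],None,fx=5,fy=4.6,interpolation=cv2.INTER_CUBIC)[:598])
E
```

```text
(no output)
```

View pics/s2.png

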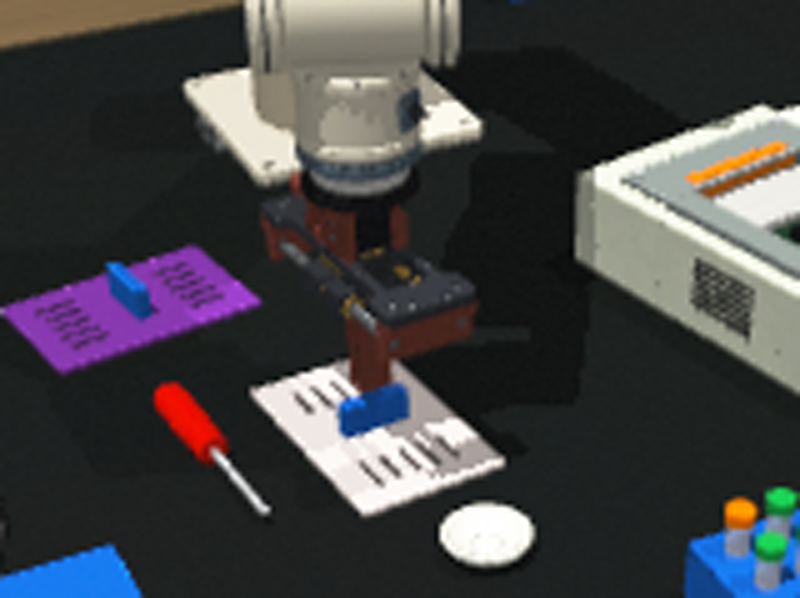

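The crop shows the closed fingers ending just behind or above the handle, at crop (370,390). I measure where the fingers really are from the depth.

```bash
python3 - <<'E'
from h import *
z=np.load('scene2.npz');p,d=z['p'],z['d'];P=pts('scene',d)
u=230+370//5
for v in range(130+300//5+2, 130+440//5+8):
    print(v,u,p[v,u],P[v,u].round(4))
m,f,Rm,e=cam('scene')
o=get_obs()
for k in(0,.025): 
    q=Rm.T@(o['tcp_pos']-[0,0,k]-e);print(k,q[:2]/q[2]*f+[m['cx'],m['cy']])
print(o['tcp_pos'],o['contact_force'],o['joint_positions'])
E
```

```text
192 304 [54 56 61] [ 0.5406 -0.1814  0.1622]
193 304 [39 39 44] [ 0.5473 -0.1842  0.1633]
194 304 [44 44 49] [ 0.5452 -0.1835  0.158 ]
195 304 [57 59 65] [ 0.5598 -0.1894  0.1649]
196 304 [47 50 55] [ 0.5635 -0.191   0.1639]
197 304 [37 39 42] [ 0.5629 -0.191   0.1598]
198 304 [35 36 39] [ 0.5657 -0.1922  0.1581]
199 304 [123 125 128] [ 0.5473 -0.1851  0.1408]
200 304 [110 113 115] [ 0.5522 -0.1872  0.1407]
201 304 [87 88 89] [ 0.5539 -0.1881  0.1382]
202 304 [67 56 56] [ 0.5066 -0.1696  0.0987]
203 304 [67 38 32] [ 0.502  -0.1679  0.0912]
204 304 [69 35 28] [ 0.5033 -0.1686  0.0882]
205 304 [70 37 29] [ 0.5045 -0.1692  0.0851]
206 304 [69 36 30] [ 0.5038 -0.1691  0.0805]
207 304 [69 36 29] [ 0.5026 -0.1688  0.0755]
208 304 [69 34 28] [ 0.5001 -0.168   0.0694]
209 304 [69 36 30] [ 0.5023 -0.1691  0.067 ]
210 304 [69 36 29] [ 0.4995 -0.1681  0.0606]
211 304 [71 38 29] [ 0.4989 -0.1681  0.056 ]
212 304 [69 35 27] [ 0.5    -0.1687  0.0528]
213 304 [72 37 31] [ 0.5003 -0.169   0.0488]
214 304 [63 40 47] [ 0.502  -0.1698  0.0459]
215 304 [ 33  54 103] [ 0.4904 -0.1654  0.0323]
216 304 [ 15  55 111] [ 0.4951 -0.1675  0.0319]
217 304 [ 18  57 115] [ 0.5025 -0.1706  0.0337]
218 304 [ 13  57 116] [ 0.4967 -0.1685  0.0246]
219 304 [ 15  57 117] [ 0.4953 -0.1681  0.0192]
220 304 [ 14  56 117] [ 0.4995 -0.1699  0.0184]
221 304 [ 17  59 121] [ 0.4969 -0.1691  0.0118]
222 304 [ 15  61 126] [ 0.4994 -0.1703  0.0097]
223 304 [142 156 187] [ 0.4981 -0.1699  0.0042]
224 304 [246 242 241] [ 0.5051 -0.1728  0.0058]
225 304 [252 248 246] [ 0.5063 -0.1735  0.0025]
0 [304.09422723 215.33812009]
0.025 [304.37251528 221.05293496]
[ 0.49261344 -0.16603653  0.0325673 ] [-0.31861688  0.4599621   0.30394704] [-3.47984923e-01  5.55295605e-01  1.95678438e+00 -7.09368974e-06
  6.29506280e-01 -4.53203265e-01]
```

```bash
python3 - <<'E'
from h import *
m,f,Rm,e=cam('scene')
z=np.load('scene0.npz');p,d=z['p'],z['d'];P=pts('scene',d)
T=np.array([.26359,.5661,.21087]);ya=np.array([.422,.907,0])
for s in(-.05,0,.05):
    q=Rm.T@(T+s*ya-[0,0,.025]-e);print('pred tip',q[:2]/q[2]*f+[m['cx'],m['cy']])
r=p.astype(int);w=np.zeros(d.shape,bool);w[60:130,410:480]=1
w&=(r[...,0]<110)&(r[...,0]>r[...,2]*1.35)&(np.linalg.norm(P-T,axis=-1)<.2)
v,u=np.nonzero(w);Q=P[w]
print('low finger z pct',np.percentile(Q[:,2],[0,1,5,20]))
i=np.argsort(-v)[:12];print(np.c_[u[i],v[i]].tolist());print(Q[i].round(3))
z=np.load('scene2.npz');p,d=z['p'],z['d'];P=pts('scene',d);r=p.astype(int)
w=np.zeros(d.shape,bool);w[200:216,290:320]=1;w&=(r[...,0]>r[...,2]*1.5)&(r[...,0]<120);print('closed tip z',np.percentile(P[w][:,2],[0,2,5]), P[w].mean(0),np.nonzero(w)[0].max())
E
```

```text
pred tip [425.4834886  113.74940751]
pred tip [437.02528224 113.56975281]
pred tip [448.57388258 113.38999216]
low finger z pct [0.22153663 0.22721084 0.24131761 0.28637677]
[[451, 106], [450, 106], [428, 106], [427, 106], [451, 105], [450, 105], [428, 105], [427, 105], [426, 105], [428, 104], [451, 104], [450, 104]]
[[0.296 0.605 0.224]
 [0.29  0.607 0.222]
 [0.257 0.515 0.226]
 [0.25  0.516 0.224]
 [0.295 0.606 0.228]
 [0.297 0.598 0.23 ]
 [0.252 0.518 0.229]
 [0.253 0.512 0.23 ]
 [0.237 0.521 0.223]
 [0.254 0.516 0.234]
 [0.291 0.609 0.23 ]
 [0.29  0.603 0.231]]
closed tip z [-0.00326821 -0.00039442  0.04717152] [ 0.53288541 -0.1689568   0.10160584] 214
```

The fingertips really stand about 36 mm higher than the stated TCP geometry. Both views agree: tips at TCP +11 mm, where −25 mm was expected. I open, then go down about 35 mm more, watching the force.

Request:
drive_tool:
  travel:
    - [0,0,0]
    - [0,0,0]
    - [0,0,0]
    - [0,0,0]
    - [0,0,0]
    - [0,0,0]
    - [0,0,0]
    - [0,0,0]
    - [0,0,-0.005]
    - [0,0,-0.005]
    - [0,0,-0.005]
    - [0,0,-0.005]
    - [0,0,0]
    - [0,0,0]
  angular:
    - [0,0,0]
    - [0,0,0]
    - [0,0,0]
    - [0,0,0]
    - [0,0,0]
    - [0,0,0]
    - [0,0,0]
    - [0,0,0]
    - [0,0,0]
    - [0,0,0]
    - [0,0,0]
    - [0,0,0]
    - [0,0,0]
    - [0,0,0]
  grip: 0.5

```text
t: 8.0
tcp_pos: [0.4922, -0.1659, 0.012]
ee_rot: [-0.001, 0.669, 0.743, -0.0]
contact_force: [0.7, 1.2, -0.7]
gripper_width: 0.0442
grasp_force: 0.0
```

Request:
drive_tool:
  travel:
    - [0,0,-0.004]
    - [0,0,-0.003]
    - [0,0,-0.003]
    - [0,0,-0.002]
    - [0,0,0]
    - [0,0,0]
  angular:
    - [0,0,0]
    - [0,0,0]
    - [0,0,0]
    - [0,0,0]
    - [0,0,0]
    - [0,0,0]

```text
t: 8.5
tcp_pos: [0.4925, -0.166, 0.0004]
ee_rot: [-0.0, 0.669, 0.743, -0.0]
contact_force: [0.7, -0.2, -0.6]
gripper_width: 0.0439
grasp_force: 0.0
```

```bash
python3 - <<'E'
from h import *
p,d=grab_frame('scene'); np.savez('scene3.npz',p=p,d=d);P=pts('scene',d);r=p.astype(int)
w=np.zeros(d.shape,bool);w[195:235,270:340]=1;w&=(r[...,0]>r[...,2]*1.5)&(r[...,0]<110)
w=cv2.erode(w.astype(np.uint8),np.ones((2,2)))>0
for v in range(206,232):
    k=w[v]
    if k.any(): print(v,np.nonzero(k)[0][[0,-1]],P[v][k].mean(0).round(3))
print(get_obs()['tcp_pos'],get_obs()['contact_force'])
E
```

```text
206 [322 324] [ 0.573 -0.131  0.113]
207 [320 324] [ 0.571 -0.134  0.109]
208 [318 324] [ 0.57  -0.14   0.106]
209 [298 324] [ 0.559 -0.151  0.098]
210 [298 323] [ 0.564 -0.153  0.098]
211 [307 323] [ 0.568 -0.157  0.098]
212 [307 321] [ 0.555 -0.153  0.084]
213 [306 318] [ 0.551 -0.157  0.079]
214 [306 313] [ 0.574 -0.178  0.098]
215 [306 311] [ 0.575 -0.183  0.096]
216 [306 311] [ 0.541 -0.169  0.064]
217 [306 311] [ 0.525 -0.163  0.046]
218 [306 311] [ 0.524 -0.163  0.041]
219 [306 311] [ 0.523 -0.163  0.037]
220 [306 311] [ 0.522 -0.162  0.032]
221 [306 311] [ 0.522 -0.163  0.027]
222 [306 311] [ 0.522 -0.163  0.023]
223 [306 311] [ 0.522 -0.163  0.019]
224 [306 309] [ 0.523 -0.167  0.017]
231 [272 272] [ 0.486 -0.283  0.   ]
[ 0.49259833 -0.16602898  0.00057374] [ 0.3209701  -1.17567038  0.51134191]
```

Request:
drive_tool:
  travel:
    - [0,0,-0.002]
    - [0,0,-0.0015]
    - [0,0,-0.001]
    - [0,0,-0.001]
    - [0,0,0]
    - [0,0,0]
  angular:
    - [0,0,0]
    - [0,0,0]
    - [0,0,0]
    - [0,0,0]
    - [0,0,0]
    - [0,0,0]

```text
t: 9.05
tcp_pos: [0.4925, -0.166, -0.005]
ee_rot: [-0.0, 0.669, 0.743, -0.0]
contact_force: [-0.4, 0.2, 0.0]
gripper_width: 0.0439
grasp_force: 0.0
```

Request:
drive_tool:
  travel:
    - [0,0,0]
    - [0,0,0]
    - [0,0,0]
    - [0,0,0]
    - [0,0,0]
    - [0,0,0]
    - [0,0,0]
    - [0,0,0]
    - [0,0,0]
    - [0,0,0]
  angular:
    - [0,0,0]
    - [0,0,0]
    - [0,0,0]
    - [0,0,0]
    - [0,0,0]
    - [0,0,0]
    - [0,0,0]
    - [0,0,0]
    - [0,0,0]
    - [0,0,0]
  grip: 1
  force: 50

```text
t: 9.88
tcp_pos: [0.4926, -0.166, -0.0049]
ee_rot: [0.0, 0.669, 0.743, 0.0]
contact_force: [0.0, 0.7, 0.5]
gripper_width: 0.0117
grasp_force: 50.0
```

Request:
drive_tool:
  travel:
    - [0,0,0.005]
    - [0,0,0.01]
    - [0,0,0.02]
    - [0,0,0.03]
    - [0,0,0.03]
    - [0,0,0.03]
    - [-0.0007,0.0308,0]
    - [-0.0007,0.0308,0]
    - [-0.0007,0.0308,0]
    - [-0.0007,0.0308,0]
    - [-0.0007,0.0308,0]
    - [-0.0007,0.0308,0]
    - [-0.0007,0.0308,0]
    - [-0.0007,0.0308,0]
    - [-0.0007,0.0308,0]
    - [-0.0007,0.0308,0]
    - [-0.0007,0.0308,0]
    - [-0.0007,0.0308,0]
    - [0,0,0]
    - [0,0,0]
  angular:
    - [0,0,0]
    - [0,0,0]
    - [0,0,0]
    - [0,0,0]
    - [0,0,0]
    - [0,0,0]
    - [0,0,0.49]
    - [0,0,0.49]
    - [0,0,0.49]
    - [0,0,0.49]
    - [0,0,0.49]
    - [0,0,0.49]
    - [0,0,0.49]
    - [0,0,0.49]
    - [0,0,0.49]
    - [0,0,0.49]
    - [0,0,0.49]
    - [0,0,0.49]
    - [0,0,0]
    - [0,0,0]

```text
t: 11.55
tcp_pos: [0.4839, 0.2048, 0.1207]
ee_rot: [0.0, 0.629, 0.778, 0.0]
contact_force: [-0.1, -0.5, -2.0]
gripper_width: 0.0115
grasp_force: 50.0
```

Request:
drive_tool:
  travel:
    - [0,0,0]
    - [0,0,0]
    - [0,0,0]
    - [0,0,0]
  angular:
    - [0.464,-2.2,0]
    - [0.464,-2.2,0]
    - [0.464,-2.2,0]
    - [0.464,-2.2,0]

```text
t: 11.88
tcp_pos: [0.4839, 0.2021, 0.1204]
ee_rot: [0.05, 0.628, 0.774, 0.061]
contact_force: [-1.0, 0.0, -1.8]
gripper_width: 0.0118
grasp_force: 50.0
```

```bash
python3 - <<'E'
from h import *
for n in('top','scene'):
    p,d=grab_frame(n); np.savez(f'{n}4.npz',p=p,d=d)
    if n=='top': a=cv2.resize(p[150:280,165:285,::-1],None,fx=3.2,fy=4,interpolation=cv2.INTER_CUBIC)[:,:380]
    else: b=cv2.resize(p[110:240,320:460,::-1],None,fx=3,fy=4,interpolation=cv2.INTER_CUBIC)[:,:420]
cv2.imwrite('pics/h4.png',np.hstack([a,b])); o=get_obs();print({k:o[k] for k in('t','tcp_pos','ee_rot','contact_force','gripper_width')})
E
```

```text
{'t': 11.9833, 'tcp_pos': array([0.48240892, 0.20176897, 0.11994061]), 'ee_rot': array([0.04912184, 0.6284029 , 0.77401993, 0.0599165 ]), 'contact_force': array([ 0.41952   , -0.30637002, -2.74888803]), 'gripper_width': 0.011420446540827973}
```

View pics/h4.png

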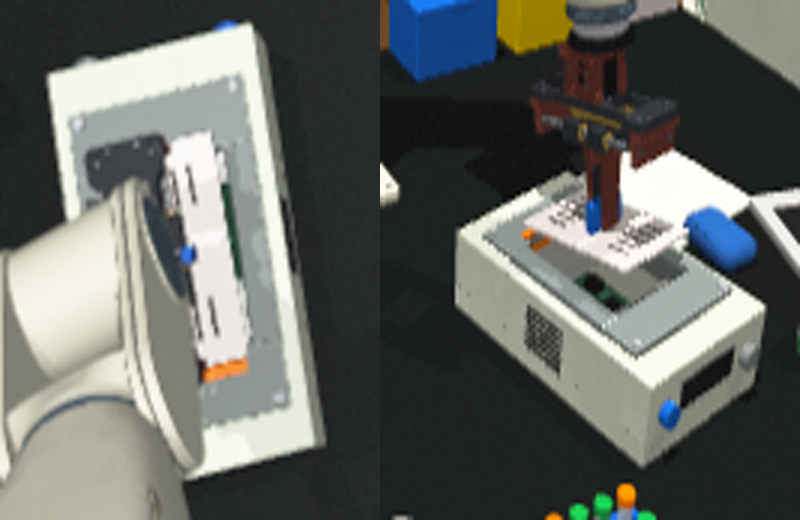

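The held panel is tilted with its striped-lip end down, well above the hatch. I measure its actual pose against the opening.

```bash
cat >> h.py <<'E'
C0=np.array([.4838,.2007]);th=np.radians(11.9);ex=np.array([np.cos(th),np.sin(th),0]);ey=np.array([-np.sin(th),np.cos(th),0])
def panel(n,p,d,zmin):
    P=pts(n,d);r=p.astype(int);rel=P-np.array([*C0,0]);X=rel@ex;Y=rel@ey;Z=P[...,2]
    w=(abs(X)<.11)&(abs(Y)<.075)&(Z>zmin)&(Z<.18)&(r.min(-1)>165)&(r.max(-1)-r.min(-1)<45)
    k,l,s,_=cv2.connectedComponentsWithStats(w.astype(np.uint8));w=l==1+np.argmax(s[1:,4])
    A=np.c_[X[w],Y[w],np.ones(w.sum())];g=np.ones(len(A),bool)
    for _ in range(4):
        c=np.linalg.lstsq(A[g],Z[w][g],rcond=None)[0];g=abs(A@c-Z[w])<.004
    # ray-plane extents (subpixel-ish, mm): contour pixels onto fitted plane
    ct=max(cv2.findContours(w.astype(np.uint8),0,1)[0],key=cv2.contourArea)[:,0]
    m,f,Rm,e=cam(n);D=np.c_[(ct[:,0]-m['cx'])/f,(ct[:,1]-m['cy'])/f,np.ones(len(ct))]@Rm.T
    nv=c[0]*ex+c[1]*ey-np.array([0,0,1]);o=e-np.array([*C0,0]);t=-(nv@o+c[2])/(D@nv);Q=o+t[:,None]*D
    q=np.c_[Q@ex,Q@ey,Q[:,2]]*1e3
    return w.sum(),c,q
E
python3 - <<'E'
from h import *
for n in('top','scene'):
    z=np.load(f'{n}4.npz');k,c,q=panel(n,z['p'],z['d'],.1)
    print(n,k,'tilt deg',np.degrees(np.arctan(c[:2])),'z0',c[2],'x',np.percentile(q[:,0],[0,5,95,100]).round(1),'y',np.percentile(q[:,1],[0,5,95,100]).round(1))
    print(q[np.argmin(q[:,0]-q[:,1])].round(1),q[np.argmax(q[:,0]+q[:,1])].round(1),q[np.argmax(q[:,0]-q[:,1])].round(1),q[np.argmin(q[:,0]+q[:,1])].round(1))
E
```

```text
top 722 tilt deg [ 8.66354396 -0.48847672] z0 0.13159120819388334 x [-87.  -85.1  79.5  82.6] y [-53.9 -53.4 -10.6  -9.5]
[-86.8 -16.8 118.5] [ 78.1 -15.7 143.6] [ 79.6 -52.2 144.2] [-84.7 -50.6 119.1]
scene 349 tilt deg [ 9.16024051 -0.27570999] z0 0.12909473993924384 x [-86.8 -82.1  83.8  86.4] y [-58.7 -56.9  54.8  56. ]
[-83.    9.8 115.7] [ 79.5  54.3 141.7] [ 83.8 -53.7 142.9] [-82.6 -53.2 116. ]
```

Request:
drive_tool:
  travel:
    - [0.0054,0.002,0]
    - [0.0054,0.002,0]
    - [0.0054,0.002,0]
    - [0,0,-0.006]
    - [0,0,-0.006]
    - [0,0,-0.006]
    - [0,0,-0.004]
    - [0,0,-0.003]
    - [0,0,-0.002]
    - [0,0,0]
    - [0,0,0]
  angular:
    - [0,0,0]
    - [0,0,0]
    - [0,0,0]
    - [0,0,0]
    - [0,0,0]
    - [0,0,0]
    - [0,0,0]
    - [0,0,0]
    - [0,0,0]
    - [0,0,0]
    - [0,0,0]

```text
t: 12.9
tcp_pos: [0.5003, 0.2096, 0.093]
ee_rot: [0.049, 0.628, 0.774, 0.061]
contact_force: [0.6, 1.0, -2.0]
gripper_width: 0.0117
grasp_force: 50.0
```

```bash
python3 - <<'E'
from h import *
o=get_obs();print({k:o[k].round(4) for k in('tcp_pos','ee_rot','contact_force','moment')})
for n in('top','scene'):
    p,d=grab_frame(n);np.savez(f'{n}5.npz',p=p,d=d);k,c,q=panel(n,p,d,.084)
    print(n,k,'tilt deg',np.degrees(np.arctan(c[:2])),'z0',c[2],'x',np.percentile(q[:,0],[0,5,95,100]).round(1),'y',np.percentile(q[:,1],[0,5,95,100]).round(1))
E
```

```text
{'tcp_pos': array([0.5003, 0.2096, 0.093 ]), 'ee_rot': array([0.0493, 0.628 , 0.7743, 0.0608]), 'contact_force': array([ 0.5684,  1.018 , -2.0076]), 'moment': array([-0.0602,  0.0826, -0.0371])}
top 705 tilt deg [8.56169674 1.01665523] z0 0.10192303342267756 x [-70.4 -68.1  99.5 101.3] y [-55.8 -49.7  -7.7  -5.6]
scene 424 tilt deg [8.89200722 0.02380392] z0 0.09950969380958245 x [-65.1 -57.2 131.3 136.1] y [-104.2  -93.1   47.    60.6]
```

Request:
drive_tool:
  travel:
    - [0,0,-0.0015]
    - [0,0,-0.0015]
    - [0,0,0]
    - [-0.002,-0.0004,0]
    - [-0.002,-0.0004,0]
    - [-0.002,-0.0004,0]
    - [-0.002,-0.0004,0]
    - [0,0,0]
    - [0,0,0]
  angular:
    - [0,0,0]
    - [0,0,0]
    - [0,0,0]
    - [0,0,0]
    - [0,0,0]
    - [0,0,0]
    - [0,0,0]
    - [0,0,0]
    - [0,0,0]

```text
t: 13.75
tcp_pos: [0.4923, 0.208, 0.0901]
ee_rot: [0.049, 0.628, 0.774, 0.061]
contact_force: [-0.1, 0.9, -2.2]
gripper_width: 0.0119
grasp_force: 50.0
```

Request:
drive_tool:
  travel:
    - [-0.001,-0.0002,0]
    - [-0.001,-0.0002,0]
    - [-0.001,-0.0002,0]
    - [0,0,0]
    - [0,0,0]
  angular:
    - [0,0,0]
    - [0,0,0]
    - [0,0,0]
    - [0,0,0]
    - [0,0,0]

```text
t: 14.17
tcp_pos: [0.4894, 0.2074, 0.0901]
ee_rot: [0.049, 0.628, 0.774, 0.061]
contact_force: [-0.4, 1.2, -1.5]
gripper_width: 0.0115
grasp_force: 50.0
```

Request:
drive_tool:
  travel:
    - [-0.001,-0.0002,0]
    - [-0.001,-0.0002,0]
    - [0,0,0]
    - [0,0,0]
  angular:
    - [0,0,0]
    - [0,0,0]
    - [0,0,0]
    - [0,0,0]

```text
t: 14.5
tcp_pos: [0.4875, 0.207, 0.0901]
ee_rot: [0.049, 0.628, 0.774, 0.061]
contact_force: [1.5, 0.0, -2.4]
gripper_width: 0.0116
grasp_force: 50.0
```

Request:
drive_tool:
  travel:
    - [-0.001,-0.0002,0]
    - [-0.001,-0.0002,0]
    - [0,0,0]
    - [0,0,0]
  angular:
    - [0,0,0]
    - [0,0,0]
    - [0,0,0]
    - [0,0,0]

```text
t: 14.83
tcp_pos: [0.4862, 0.2068, 0.0904]
ee_rot: [0.05, 0.628, 0.774, 0.062]
contact_force: [4.6, 0.6, -3.6]
gripper_width: 0.0119
grasp_force: 50.0
```

Request:
drive_tool:
  travel:
    - [-0.001,-0.0002,0]
    - [-0.001,-0.0002,0]
    - [-0.001,-0.0002,0]
    - [-0.001,-0.0002,0]
    - [0,0,0]
    - [0,0,0]
  angular:
    - [0,0,0]
    - [0,0,0]
    - [0,0,0]
    - [0,0,0]
    - [0,0,0]
    - [0,0,0]

```text
t: 15.33
tcp_pos: [0.4823, 0.206, 0.0904]
ee_rot: [0.05, 0.628, 0.774, 0.062]
contact_force: [5.7, -0.8, -4.6]
gripper_width: 0.0114
grasp_force: 50.0
```

Request:
drive_tool:
  travel:
    - [-0.001,-0.0002,0]
    - [-0.001,-0.0002,0]
    - [-0.001,-0.0002,0]
    - [0,0,0]
    - [0,0,0]
  angular:
    - [0,0,0]
    - [0,0,0]
    - [0,0,0]
    - [0,0,0]
    - [0,0,0]

```text
t: 15.75
tcp_pos: [0.4796, 0.2055, 0.0906]
ee_rot: [0.05, 0.628, 0.774, 0.062]
contact_force: [7.1, -0.6, -3.0]
gripper_width: 0.012
grasp_force: 50.0
```

Request:
drive_tool:
  travel:
    - [-0.001,-0.0002,-0.0008]
    - [-0.001,-0.0002,-0.0008]
    - [0,0,0]
    - [0,0,0]
  angular:
    - [0,0,0]
    - [0,0,0]
    - [0,0,0]
    - [0,0,0]

```text
t: 16.08
tcp_pos: [0.4783, 0.2054, 0.0895]
ee_rot: [0.05, 0.628, 0.774, 0.063]
contact_force: [7.3, -0.2, -0.5]
gripper_width: 0.0116
grasp_force: 50.0
```

Request:
drive_tool:
  travel:
    - [-0.001,-0.0002,0]
    - [-0.0005,-0.0001,0]
    - [0,0,0]
    - [0,0,0]
  angular:
    - [0,0,0]
    - [0,0,0]
    - [0,0,0]
    - [0,0,0]

```text
t: 16.42
tcp_pos: [0.4773, 0.2052, 0.0897]
ee_rot: [0.051, 0.628, 0.774, 0.063]
contact_force: [8.5, -1.4, -0.2]
gripper_width: 0.0117
grasp_force: 50.0
```

Request:
drive_tool:
  travel:
    - [-0.001,-0.0002,0]
    - [-0.0005,-0.0001,0]
    - [0,0,0]
    - [0,0,0]
  angular:
    - [0,0,0]
    - [0,0,0]
    - [0,0,0]
    - [0,0,0]

```text
t: 16.75
tcp_pos: [0.4761, 0.2049, 0.0897]
ee_rot: [0.051, 0.628, 0.774, 0.063]
contact_force: [8.7, -0.7, 0.5]
gripper_width: 0.0118
grasp_force: 50.0
```

Request:
drive_tool:
  travel:
    - [-0.001,-0.0002,0]
    - [-0.0005,-0.0001,0]
    - [0,0,0]
    - [0,0,0]
  angular:
    - [0,0,0]
    - [0,0,0]
    - [0,0,0]
    - [0,0,0]

```text
t: 17.08
tcp_pos: [0.4748, 0.2047, 0.0898]
ee_rot: [0.051, 0.628, 0.774, 0.063]
contact_force: [9.4, -2.0, -0.8]
gripper_width: 0.0118
grasp_force: 50.0
```

Request:
drive_tool:
  travel:
    - [-0.001,-0.0002,0]
    - [0,0,0]
    - [0,0,0]
  angular:
    - [0,0,0]
    - [0,0,0]
    - [0,0,0]

```text
t: 17.33
tcp_pos: [0.474, 0.2045, 0.0899]
ee_rot: [0.051, 0.628, 0.774, 0.064]
contact_force: [10.2, -1.4, -0.4]
gripper_width: 0.0119
grasp_force: 50.0
```

Request:
drive_tool:
  travel:
    - [-0.001,-0.0002,0]
    - [0,0,0]
    - [0,0,0]
  angular:
    - [0,0,0]
    - [0,0,0]
    - [0,0,0]

```text
t: 17.58
tcp_pos: [0.4733, 0.2044, 0.09]
ee_rot: [0.051, 0.628, 0.774, 0.064]
contact_force: [11.6, -1.4, -1.4]
gripper_width: 0.012
grasp_force: 50.0
```

Request:
drive_tool:
  travel:
    - [0,0,-0.0015]
    - [0,0,-0.0015]
    - [0,0,-0.0015]
    - [0,0,0]
    - [0,0,0]
  angular:
    - [-0.165,0.783,0]
    - [-0.165,0.783,0]
    - [-0.165,0.783,0]
    - [0,0,0]
    - [0,0,0]

```text
t: 18.0
tcp_pos: [0.4736, 0.2044, 0.0857]
ee_rot: [0.038, 0.629, 0.775, 0.048]
contact_force: [10.3, -1.7, 3.3]
gripper_width: 0.0115
grasp_force: 50.0
```

```bash
python3 - <<'E'
from h import *
o=get_obs();print({k:o[k].round(4) for k in('tcp_pos','ee_rot','contact_force','moment')})
for n in('top','scene'):
    p,d=grab_frame(n);np.savez(f'{n}6.npz',p=p,d=d);k,c,q=panel(n,p,d,.084)
    print(n,k,'tilt deg',np.degrees(np.arctan(c[:2])),'z0',c[2],'x',np.percentile(q[:,0],[0,5,95,100]).round(1),'y',np.percentile(q[:,1],[0,5,95,100]).round(1))
    if n=='top':a=cv2.resize(p[160:260,190:260,::-1],None,fx=5,fy=5,interpolation=cv2.INTER_CUBIC)
    else:b=cv2.resize(p[145:225,350:440,::-1],None,fx=5,fy=5,interpolation=cv2.INTER_CUBIC)
b=cv2.copyMakeBorder(b,0,100,0,0,0);cv2.imwrite('pics/h6.png',np.hstack([a,b]))
E
```

```text
{'tcp_pos': array([0.4736, 0.2044, 0.0857]), 'ee_rot': array([0.0382, 0.6288, 0.7752, 0.0477]), 'contact_force': array([10.3106, -1.6987,  3.2602]), 'moment': array([-0.467 , -1.6452, -0.125 ])}
top 596 tilt deg [ 6.23557467 -0.72545164] z0 0.09787833481586046 x [-78.7 -75.9  69.6  73.3] y [-49.9 -49.  -11.5  -5.6]
scene 500 tilt deg [ 0.71384337 -0.27030497] z0 0.09436169446240913 x [-67.9 -59.1 108.2 110.6] y [-78.4 -73.7  68.8  74.5]
```

View pics/h6.png

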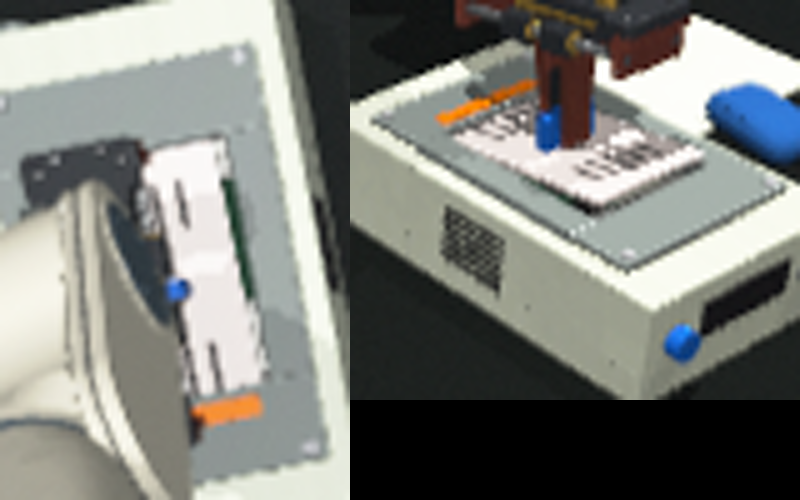

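The panel's raised edge (top crop, y≈140) sits just clear of the plain lip, and its lower edge is under the orange-striped lip. The side gap at right is even. Upward force shows the lower corner on the ledge. I rotate it down in steps.

Request:
drive_tool:
  travel:
    - [0,0,-0.001]
    - [0,0,-0.0015]
    - [0,0,-0.0015]
    - [0,0,0]
    - [0,0,0]
  angular:
    - [-0.2,0.95,0]
    - [-0.2,0.95,0]
    - [-0.2,0.95,0]
    - [0,0,0]
    - [0,0,0]

```text
t: 18.52
tcp_pos: [0.4735, 0.2044, 0.0814]
ee_rot: [0.022, 0.63, 0.776, 0.028]
contact_force: [11.6, -1.4, 1.1]
gripper_width: 0.012
grasp_force: 50.0
```

Request:
drive_tool:
  travel:
    - [0,0,-0.0015]
    - [0,0,-0.0015]
    - [0,0,0]
    - [0,0,0]
  angular:
    - [-0.2,0.95,0]
    - [-0.2,0.95,0]
    - [0,0,0]
    - [0,0,0]

```text
t: 18.85
tcp_pos: [0.4735, 0.2044, 0.0784]
ee_rot: [0.011, 0.63, 0.777, 0.015]
contact_force: [10.7, -1.3, 2.3]
gripper_width: 0.0115
grasp_force: 50.0
```

Request:
drive_tool:
  travel:
    - [0,0,-0.0015]
    - [0,0,-0.001]
    - [0,0,0]
    - [0,0,0]
  angular:
    - [-0.2,0.95,0]
    - [-0.15,0.7,0]
    - [0,0,0]
    - [0,0,0]

```text
t: 19.18
tcp_pos: [0.4733, 0.2043, 0.0759]
ee_rot: [0.002, 0.63, 0.777, 0.003]
contact_force: [9.9, -0.7, 1.9]
gripper_width: 0.0118
grasp_force: 50.0
```

Request:
drive_tool:
  travel:
    - [0.001,0.0002,0]
    - [0.001,0.0002,0]
    - [0.001,0.0002,0]
    - [0.001,0.0002,0]
    - [0.001,0.0002,0]
    - [0.001,0.0002,0]
    - [0.001,0.0002,0]
    - [0.001,0.0002,0]
    - [0,0,0]
    - [0,0,0]
  angular:
    - [0,0,0]
    - [0,0,0]
    - [0,0,0]
    - [0,0,0]
    - [0,0,0]
    - [0,0,0]
    - [0,0,0]
    - [0,0,0]
    - [0,0,0]
    - [0,0,0]

```text
t: 20.02
tcp_pos: [0.4798, 0.2057, 0.0754]
ee_rot: [0.001, 0.63, 0.777, 0.002]
contact_force: [7.6, 0.5, 2.0]
gripper_width: 0.012
grasp_force: 50.0
```

Request:
drive_tool:
  travel:
    - [0.001,0.0002,0]
    - [0.001,0.0002,0]
    - [0.001,0.0002,0]
    - [0,0,0]
    - [0,0,0]
  angular:
    - [0,0,0]
    - [0,0,0]
    - [0,0,0]
    - [0,0,0]
    - [0,0,0]

```text
t: 20.43
tcp_pos: [0.4824, 0.2062, 0.0753]
ee_rot: [0.001, 0.63, 0.777, 0.002]
contact_force: [6.0, 1.4, 0.8]
gripper_width: 0.0119
grasp_force: 50.0
```

Request:
drive_tool:
  travel:
    - [0.001,0.0002,0]
    - [0.001,0.0002,0]
    - [0,0,0]
    - [0,0,0]
  angular:
    - [0,0,0]
    - [0,0,0]
    - [0,0,0]
    - [0,0,0]

```text
t: 20.77
tcp_pos: [0.4837, 0.2065, 0.075]
ee_rot: [0.001, 0.63, 0.777, 0.001]
contact_force: [4.0, 1.2, 0.5]
gripper_width: 0.0115
grasp_force: 50.0
```

Request:
drive_tool:
  travel:
    - [0.001,0.0002,0]
    - [0.0005,0.0001,0]
    - [0,0,0]
    - [0,0,0]
  angular:
    - [0,0,0]
    - [0,0,0]
    - [0,0,0]
    - [0,0,0]

```text
t: 21.1
tcp_pos: [0.484, 0.2064, 0.0745]
ee_rot: [0.0, 0.63, 0.777, 0.0]
contact_force: [1.2, 1.7, 2.8]
gripper_width: 0.0117
grasp_force: 50.0
```

The panel is against the stop: the force dropped and x stays at 0.484. I open and retreat.

Request:
drive_tool:
  travel:
    - [0,0,0]
    - [0,0,0]
    - [0,0,0]
    - [0,0,0]
    - [0,0,0]
    - [0,0,0]
    - [0,0,0]
    - [0,0,0]
  angular:
    - [0,0,0]
    - [0,0,0]
    - [0,0,0]
    - [0,0,0]
    - [0,0,0]
    - [0,0,0]
    - [0,0,0]
    - [0,0,0]
  grip: 0.55

```text
t: 21.77
tcp_pos: [0.4844, 0.2064, 0.0745]
ee_rot: [0.0, 0.63, 0.777, 0.0]
contact_force: [0.2, -0.0, -0.0]
gripper_width: 0.0393
grasp_force: 0.0
```

Request:
drive_tool:
  travel:
    - [0,0,0.005]
    - [0,0,0.01]
    - [0,0,0.02]
    - [0,0,0.03]
    - [0,0,0.03]
    - [0,-0.03,0.03]
    - [0,-0.04,0]
    - [0,-0.04,0]
    - [0,-0.04,0]
    - [0,-0.04,0]
    - [0,-0.04,0]
    - [0,-0.04,0]
    - [0,-0.04,0]
    - [0,0,0]
    - [0,0,0]
  angular:
    - [0,0,0]
    - [0,0,0]
    - [0,0,0]
    - [0,0,0]
    - [0,0,0]
    - [0,0,0]
    - [0,0,0]
    - [0,0,0]
    - [0,0,0]
    - [0,0,0]
    - [0,0,0]
    - [0,0,0]
    - [0,0,0]
    - [0,0,0]
    - [0,0,0]

```text
t: 23.02
tcp_pos: [0.4844, -0.105, 0.1998]
ee_rot: [0.001, 0.632, 0.775, 0.001]
contact_force: [-1.2, 1.2, 0.9]
gripper_width: 0.0396
grasp_force: 0.0
```

```bash
python3 - <<'E'
from h import *
o=get_obs();print({k:o[k].round(4) for k in('tcp_pos','contact_force')},o['gripper_width'])
for n in('top','scene'):
    p,d=grab_frame(n);np.savez(f'{n}7.npz',p=p,d=d);P=pts(n,d);rel=P-np.array([*C0,0]);X=rel@ex;Y=rel@ey;Z=P[...,2]
    w=(abs(X)<.066)&(abs(Y-.003)<.046)&(Z>.07)&(Z<.1)&(p.min(-1)>150)
    A=np.c_[X[w],Y[w],np.ones(w.sum())];c=np.linalg.lstsq(A,Z[w],rcond=None)[0]
    print(n,w.sum(),'tilt rad',c[:2],'z',c[2])
    h=cv2.cvtColor(p,cv2.COLOR_RGB2HSV).astype(int);b=(abs(X)<.03)&(abs(Y)<.04)&(Z>.085)&(h[...,0]>100)&(h[...,0]<125)&(h[...,1]>120)
    print('handle X,Y',X[b].mean(),Y[b].mean(),Z[b].max())
    if n=='top':
        a=cv2.resize(p[160:270,180:270,::-1],None,fx=5,fy=5,interpolation=cv2.INTER_CUBIC)
        v,u=np.nonzero(b);r=cv2.minAreaRect(np.array([ray('top',*q,.111)[:2] for q in zip(u,v)],np.float32));print(r)
cv2.imwrite('pics/f.png',a)
E
```

```text
{'tcp_pos': array([ 0.4844, -0.105 ,  0.1998]), 'contact_force': array([-1.225 ,  1.2389,  0.8602])} 0.03955547895241325
top 1129 tilt rad [-0.00146551 -0.00755107] z 0.08554551551231496
handle X,Y -0.0020781319423438973 0.004048305278479608 0.1214606596873713
((0.4808543622493744, 0.20506973564624786), (0.011295742355287075, 0.051722630858421326), 11.602540016174316)
scene 354 tilt rad [-0.0021074   0.00078135] z 0.08363619925098927
handle X,Y 0.005340819916448464 0.0011747380351687057 0.11403952077274504
```

View pics/f.png

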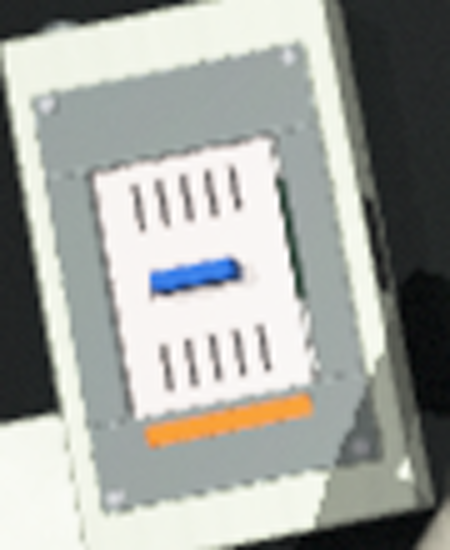

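The picture shows the panel flat in the hatch under both lips. The handle is at crop (195,277), the plain-lip edge at about y=155 and the striped-lip edge at about y=405. Nothing touches it.

```bash
python3 -c "from cell import finish_job; print(finish_job())"
```

```text
the job is handed in; nothing more can be done
None
```

I handed the job in: the panel lies flat on both ledges under both lips, released and clear of the arm, after about 23 of the 69 s. The first two grasps closed on air above the handle, because the fingertips really stand about 36 mm higher than the stated TCP geometry; I corrected for that using camera depth. No verdict came back.

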